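# Clamp the tall canister shut

## Task

The tall clip-top canister has just been filled and its lid is resting on the seal: swing its wire clasp down over centre until it snaps home and clamps the lid shut. The short canister is still in use, so leave its clasp open.

Things in the scene. Friction and masses are not known exactly. Their poses are not given: they have to be found in the camera images.
- tall_jar: the taller of two round white ceramic clip-top canisters with pale wooden lid and steel wire clasp; 90 mm across, 158 mm high over the lid; heavy, does not move. Origin: centre of its underside; z up; the clasp is on its own -x side (front), the lid's hinge on +x. The clasp's hinge axis runs along the jar's y, 52 mm from the jar's axis along -x, 132 mm up
- tall_plate (a point): middle of the thumb plate at the end of the tall jar's clasp, 50 mm from the clasp's hinge axis: flat steel, 26 mm along the lever, 34 mm across, 4 mm thick; moves with the clasp
- tall_clasp (a joint): angle of the tall jar's clasp, rad. 0: open (start), lever sticks out in front, 0.70 above level; 0.70 level; 2.0: clamped, hanging 1.30 below level close to the jar; stops at both ends. Sprung over centre: below 0.87 it springs back to 0, beyond 0.87 it snaps to 2.0 by itself. Pressing the plate down takes about 6 N at first, less toward centre. It draws the lid's raised front 6 mm down
- short_clasp (a joint): angle of the clasp of the other, shorter canister (same kind, 90 mm across but only 103 mm high over the lid, which does not move either); same meaning: 0 open (at the start, and to stay so), 2.0 clamped

How it is judged (in metres and radians):
At the end, for the whole second after the job is handed in: the tall canister's clasp is down, within 0.15 rad of its clamped stop (2.0) and at rest; the short canister's clasp is open, within 0.2 rad of its open stop (0) (value of joint tall_clasp above 1.85 rad and velocity of joint tall_clasp below 0.1 rad/s and value of joint short_clasp below 0.2 rad); the robot touches nothing.
It fails at once if the short canister's clasp is swung past its centre (value of joint short_clasp above 0.87 rad).
It also fails if it takes over 34 s, if anything falls off the work surface, if the arm or the gripper's body presses on something with over 40 N, if the wrist force passes 120 N, or if a joint passes its speed limit or range.

## Robot

A 6-joint arm with a two-finger parallel gripper is mounted at the origin on a cart in front of the work surface, level with it; the furniture and walls round the work are solid. World frame = base frame: x ahead of the robot, y to its left, z up, the work surface at z = 0. Lengths are in mm, angles in rad, forces in N, time in s.
With the tool pointing down it reaches from about 350 to 975 mm from the base axis. Payload 7.1 kg.
Tool frame: the origin (TCP) lies at the very end of the fingers, on their centre line; the grasp point (between the pads) lies 19 mm behind it; x points along the fingers, y is the direction in which the jaws open and shut, and the axes are right-handed (so a half turn about x gives the same grasp; the last joint's range is limited). The gripper opens to 88 mm and grips with 3 to 60 N. Pads are 20 mm wide; open, the fingers measure 115 mm over their backs; the gripper's body (75 mm by 178 mm) begins 61 mm behind the grasp point.
Start: joints at [-1.158, 0.423, 1.63, -0, 1.089, -0.019], TCP at [261.581, -567.609, 222.675] pointing down, gripper open.
Joint ranges: [-3, 3], [-0.9, 2.11], [0.09, 2.58], [-1.31, 4.45], [0.11, 2.69], [-2.54, 2.54]. Speed limits (rad/s): [2.39, 2.39, 3.01, 3.14, 3.14, 3.14].

## Interface

Orientations are given as a rotation vector (axis times angle).
In Python, from workcell import ctrl gives the robot as it stands. The module is installed in compiled form; this text tells all that it offers.
- The arm moves only by the tool carry_out, never from a script. Its argument "commands" is a list of rows, each a list of 6 numbers: the shift along the tool's x, y, z in m, then the turn, a rotation vector about the tool's x, y, z in degrees. In form: [[tx, ty, tz, rx, ry, rz], ...]. A call has 1 to 8 rows; each row shifts and turns the pose as measured when the row begins, along the tool's axes as they then stand; what a row does not reach is not made up. A row lasts 1/8 s, in which the tool goes at most 62.5 mm and 10.7 degrees, less where a joint would pass 70% of its speed; a pose out of reach is approached as far as the arm can. A call with a gripper value outside its range is refused whole. "grip" is the closure, from 0 (fully open) to 1 (shut), set as the call begins (left out, the last holds). The fingers move at their own pace and stop on an object; the grip force is fixed at half the most. Time passes only in rows, so rows that do not move let the fingers close. It gives the time, the measured TCP pose, the force and the opening at its end, in the units of the state.
- ctrl.get_obs(): the state, without advancing time (a new reading comes with each control period).
- ctrl.get_image(name): name is "side" or "top"; returns a dict with "pixels" (420x560x3 uint8, blue, green, red), "intrinsics" (3x3 intrinsics, pixels), "rvec" (rotation vector, rad) and "tvec" (3), from world to camera coordinates, as OpenCV has them. Camera axes: x right, y down, z forward; pixel columns grow to the right and rows downward; lengths in mm; the calibration is good to about 2 mm. A picture is of the moment at which its call begins. There is no depth.
- ctrl.close_job(): hands the job in, once; it reports no verdict.
The state is a dict: "t": time; "qpos": joint angles; "qvel": joint speeds; "joint_torque": joint torques, N m; "ee_pos": TCP position; "orientation": TCP orientation; "ft_force": force on the tool from outside, world axes, zero at the start; "moment": the same for the moment, N m; "width": finger opening in mm.
Only numpy, scipy, OpenCV 4.12 (cv2) and the standard library are available. Lean on these libraries where they do the work, as an engineer would, in place of code of your own. Each camera call takes 0.05 s, during which the arm holds its last target. There are 200 camera calls.

## Working session

There is one attempt and no reset: what is moved stays moved. The work goes in short steps, Python scripts to look and compute and a tool call to move; the robot and the scene stay as the last step left them, time stands still between calls to the robot, and variables do not carry over. Pictures are saved under pics/ and viewed, about 8 in all and at most 12, crops included, and the job is handed in when it is done.

Besides the shell and the picture viewer there is one more tool, called as a command line: name --pt "numbers of a row" for each row, then --argument value for the rest. carry_out: Moves the arm, as the interface text tells. Its arguments: {"type":"object","properties":{"commands":{"type":"array"},"grip":{"type":"number"}},"required":["commands"]}

```bash
mkdir -p pics; python3 - <<'E'
from workcell import ctrl
import cv2,pickle
o=ctrl.get_obs();print({k:o[k] for k in('t','ee_pos','orientation','ft_force','width')})
for n in('side','top'):
    d=ctrl.get_image(n);pickle.dump(d,open(n+'.pkl','wb'));cv2.imwrite(f'pics/{n}0.png',d['pixels']);print(n,d['intrinsics'],d['rvec'],d['tvec'])
E
```

```text
{'t': 0.0, 'ee_pos': array([ 261.37204362, -567.10049746,  221.91857266]), 'orientation': array([ 1.98297381,  0.43654708, -1.98353425]), 'ft_force': array([0.57063061, 0.38526027, 0.09633857]), 'width': 87.73792115283062}
side [[387.2518906    0.         276.13803402]
 [  0.         387.2518906  213.1596157 ]
 [  0.           0.           1.        ]] [ 0.18201323  2.94616003 -0.96707103] [483.83150213  38.58693059 974.71542443]
top [[433.2426568    0.         278.60784642]
 [  0.         433.2426568  216.63514356]
 [  0.           0.           1.        ]] [ 2.15586732 -2.13909553  0.16379534] [  11.92521715  528.42800762 1211.95594734]
```

View pics/side0.png

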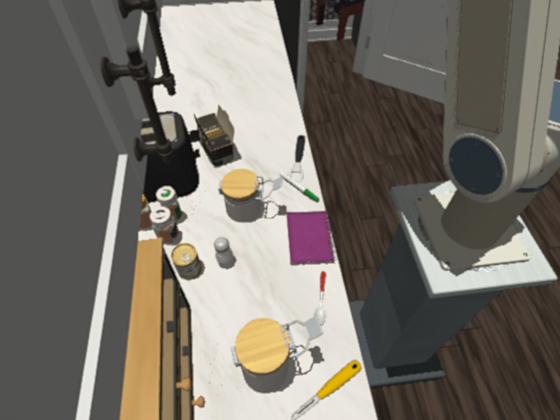

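View pics/top0.png

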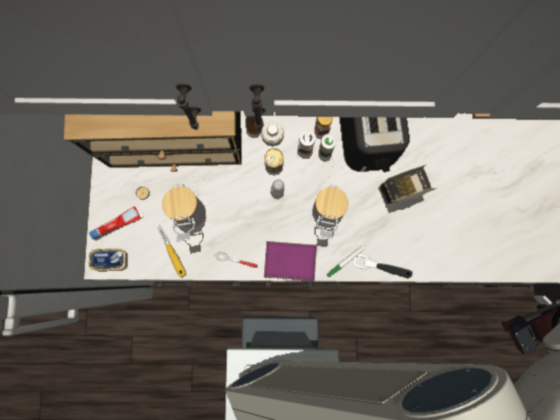

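Side view: jars with lids at about (263,345) and (240,184), plates at about (314,328) and (272,184). Top view: lids at about (180,203) and (332,203), plates just below them. Next I triangulate.

```bash
cat >h.py <<'E'
import cv2,pickle,numpy as np
def P(d):
    R=cv2.Rodrigues(np.array(d['rvec'],float))[0];return d['intrinsics']@np.c_[R,np.array(d['tvec']).reshape(3)]
def tri(a,b,pa,pb):
    X=cv2.triangulatePoints(P(a),P(b),np.array(pa,float).reshape(2,1),np.array(pb,float).reshape(2,1))[:,0];return X[:3]/X[3]
def proj(d,X): 
    p=P(d)@np.r_[X,1];return p[:2]/p[2]
def ray(d,p,z):
    M=P(d);H=np.c_[M[:,0],M[:,1],M[:,2]*z+M[:,3]];q=np.linalg.solve(H,[*p,1]);return q[:2]/q[2]
E
python3 - <<'E'
from h import *
D={n:pickle.load(open(n+'.pkl','rb')) for n in('side','top')}
L={}
for n,boxes in(('side',[(230,310,295,385),(215,165,265,205)]),('top',[(155,180,205,225),(310,180,355,225)])):
    h=cv2.cvtColor(D[n]['pixels'],cv2.COLOR_BGR2HSV);m=cv2.inRange(h,(10,80,110),(28,255,255))
    L[n]=[]
    for x0,y0,x1,y1 in boxes:
        s=m[y0:y1,x0:x1];c=max(cv2.findContours(s,0,2)[0],key=cv2.contourArea);e=cv2.fitEllipse(cv2.convexHull(c))
        L[n].append(np.array(e[0])+(x0,y0));print(n,L[n][-1],e[1])
for i in 0,1:
    X=tri(D['side'],D['top'],L['side'][i],L['top'][i]);print(X,proj(D['side'],X)-L['side'][i],proj(D['top'],X)-L['top'][i])
S=cv2.resize(D['side']['pixels'][300:400,220:340],None,fx=5,fy=5,interpolation=2)
T=cv2.resize(D['top']['pixels'][175:265,150:220],None,fx=6.6,fy=6.6,interpolation=2)[:500]
T=cv2.resize(T,(200*2,500)) if 0 else T[:, :]
S=S[:, :]; h=min(len(S),len(T));cv2.imwrite('pics/c1.png',cv2.resize(S,(720,600)));cv2.imwrite('pics/c2.png',cv2.resize(D['top']['pixels'][175:265,150:220],(466,600),interpolation=2))
E
```

```text
side [262.04907608 345.61318588] (53.79050827026367, 56.02012252807617)
side [239.39097023 183.2810936 ] (28.902751922607422, 37.77410888671875)
top [179.34870338 203.07495117] (33.13417053222656, 34.911109924316406)
top [331.24773026 203.05512619] (32.33250427246094, 32.50004196166992)
[544.68951893 276.88768599 157.0859739 ] [0.08220794 0.01772068] [ 0.01357169 -0.04064939]
[ 558.34871749 -128.04464796  106.6759325 ] [0.624877   0.11992495] [ 0.09584436 -0.43604419]
```

View pics/c1.png

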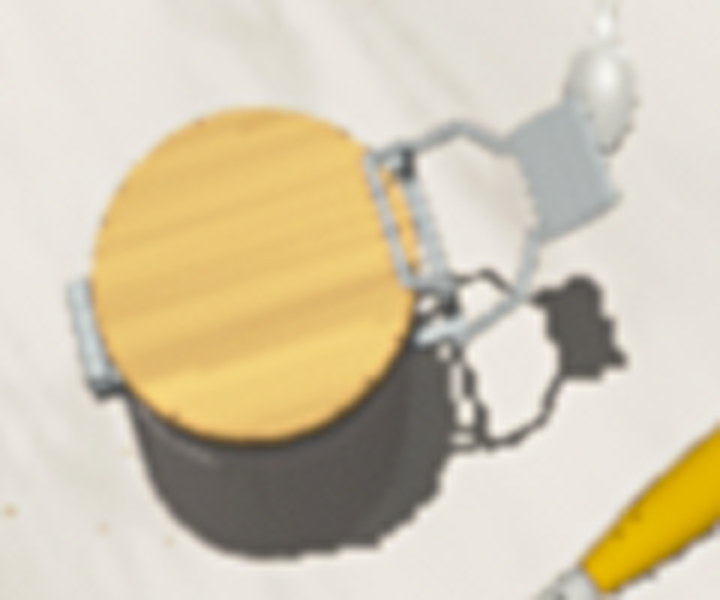

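View pics/c2.png

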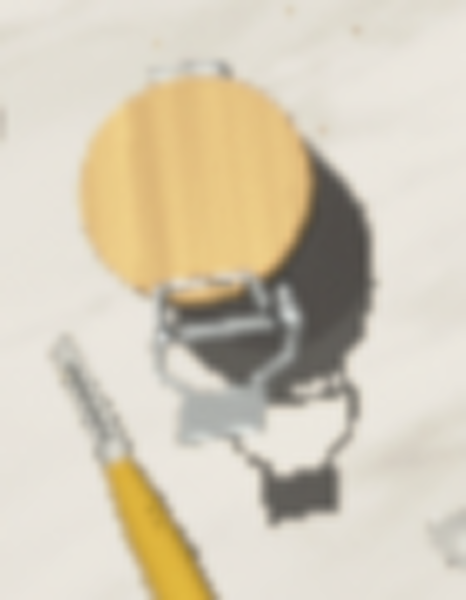

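Crops show the tall jar (lid triangulated at z≈157). Its plate centre is at about (314.7,328.7) in the side view and (183.3,236.9) in the top view.

```bash
cat >g.py <<'E'
from h import *
from workcell import ctrl
def to(target):
    o=ctrl.get_obs();R=cv2.Rodrigues(np.array(o['orientation']))[0]
    d=R.T@(np.array(target)-o['ee_pos'])/1000
    print(o['t'],o['ee_pos'].round(1),'F',o['ft_force'].round(1),'w',o['width'].round(1));print('R',R.round(3).tolist());print('tool shift m',d.round(4))
E
python3 - <<'E'
from g import *
D={n:pickle.load(open(n+'.pkl','rb')) for n in('side','top')}
p=tri(D['side'],D['top'],(314.7,328.7),(183.3,236.9));print('plate',p,proj(D['top'],p))
j=np.array([544.7,276.9]);u=p[:2]-j;print(np.linalg.norm(u));u/=np.linalg.norm(u);print('dir',u,np.degrees(np.arctan2(u[1],u[0])))
t=j+u*(52+47);print('press xy',t)
to([*t,225])
E
```

```text
plate [454.28002123 261.66678774 164.82470488] [183.1833114  237.16123546]
91.6941836603774
dir [-0.98610375 -0.16613063] -170.43707879483563
press xy [447.0757283  260.45306789]Traceback (most recent call last):
  File "<stdin>", line 6, in <module>
  File "g.py", line 6, in to
    print(o['t'],o['ee_pos'].round(1),'F',o['ft_force'].round(1),'w',o['width'].round(1));print('R',R.round(3).tolist());print('tool shift m',d.round(4))
                                                                     ^^^^^^^^^^^^^^^^
AttributeError: 'float' object has no attribute 'round'
```

The plate agrees with the model (z 165, radius 91.7 against 164 and 90).

```bash
sed -i "s/o\['width'\].round(1)/round(o['width'],1)/" g.py; python3 -c "
from g import *
to([447,260.5,225])"
```

```text
0.1 [ 261.4 -567.2  222. ] F [0.5 0.3 0.7] w 88.1
R [[-0.001, 0.419, -0.908], [0.001, -0.908, -0.419], [-1.0, -0.001, -0.0]]
tool shift m [-0.0021 -0.674  -0.515 ]
```

carry_out --pt "0 -0.048 -0.037 0 0 0" --pt "0 -0.048 -0.037 0 0 0" --pt "0 -0.048 -0.037 0 0 0" --pt "0 -0.048 -0.037 0 0 0" --pt "0 -0.048 -0.037 0 0 0" --pt "0 -0.048 -0.037 0 0 0" --pt "0 -0.048 -0.037 0 0 0" --pt "0 -0.048 -0.037 0 0 0" --grip 1

```text
t: 1.1
ee_pos: [371.4, -84.3, 220.7]
orientation: [1.989, 0.429, -1.988]
ft_force: [1.1, -0.3, 0.5]
width: 11.7
```

carry_out --pt "0 -0.048 -0.037 0 0 0" --pt "0 -0.048 -0.037 0 0 0" --pt "0 -0.048 -0.037 0 0 0" --pt "0 -0.048 -0.037 0 0 0" --pt "0 0 0 8 0 0" --pt "0 0 0 8 0 0" --pt "0 0 0 0 0 0"

```text
t: 1.98
ee_pos: [427.4, 164.7, 220.9]
orientation: [2.148, 0.159, -2.144]
ft_force: [-0.8, -0.2, -0.8]
width: 0.1
```

```bash
python3 -c "
from g import *
to([447,260.5,225])"
```

```text
1.975 [427.4 164.7 220.9] F [-0.8 -0.2 -0.8] w 0.1
R [[0.002, 0.146, -0.989], [0.002, -0.989, -0.146], [-1.0, -0.001, -0.002]]
tool shift m [-0.0039 -0.092  -0.0333]
```

carry_out --pt "0 -0.046 -0.017 0 0 0" --pt "0 -0.046 -0.017 0 0 0" --pt "0 0 0 0 0 0" --pt "0 0 0 0 0 0"

```text
t: 2.48
ee_pos: [447.6, 260.9, 220.4]
orientation: [2.142, 0.166, -2.141]
ft_force: [1.0, -0.0, 0.5]
width: 0.5
```

```bash
python3 - <<'E'
from g import *
to([447,260.5,190])
d=ctrl.get_image('side');cv2.imwrite('pics/s2.png',cv2.resize(d['pixels'][220:420,200:440],(720,600),interpolation=2))
E
```

```text
2.475 [447.6 260.9 220.4] F [ 1.  -0.   0.5] w 0.5
R [[0.0, 0.154, -0.988], [0.0, -0.988, -0.154], [-1.0, -0.0, -0.001]]
tool shift m [0.0304 0.0003 0.0007]
```

View pics/s2.png

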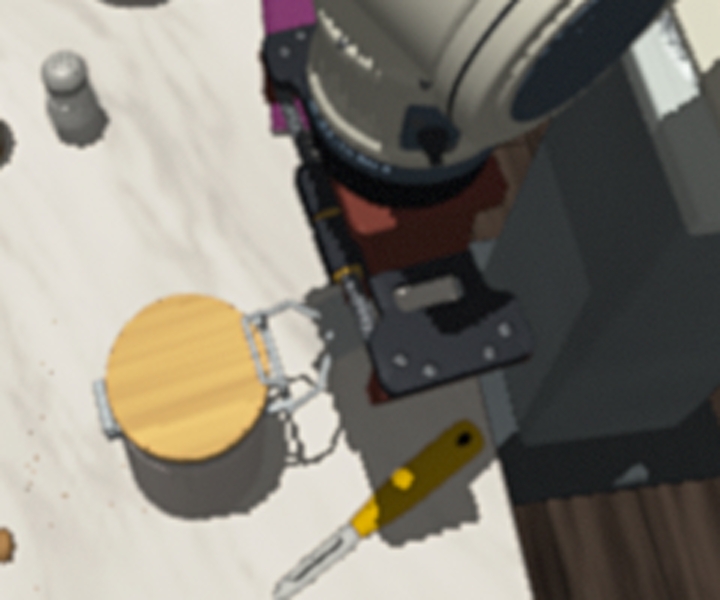

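The view shows the lever at crop (300,340). The plate, at about (342,324), lies in the gripper's shadow, and the gripper is beside and above it. I now descend and press.

carry_out --pt "0.02 0 0 0 0 0" --pt "0.02 0 0 0 0 0" --pt "0.012 0 0 0 0 0" --pt "0.012 0 0 0 0 0"

```text
t: 3.02
ee_pos: [444.5, 256.2, 156.8]
orientation: [2.137, 0.162, -2.148]
ft_force: [-5.1, -0.7, 6.6]
width: 0.7
```

carry_out --pt "0.012 0 0 0 0 0" --pt "0.012 0 0 0 0 0"

```text
t: 3.28
ee_pos: [443.7, 254.8, 132.7]
orientation: [2.137, 0.161, -2.15]
ft_force: [-1.9, 2.5, 3.6]
width: 0.7
```

carry_out --pt "0.012 0 0 0 0 0" --pt "0.006 0 0 0 0 0" --pt "0 0 0 0 0 0"

```text
t: 3.65
ee_pos: [444.2, 254.1, 112.9]
orientation: [2.137, 0.161, -2.149]
ft_force: [-0.1, -0.0, 0.7]
width: 0.3
```

The force rose to 6.6 N, fell to 3.6 N and is now zero, which fits a snap. I retreat straight up and back.

carry_out --pt "-0.03 0 0 0 0 0" --pt "-0.04 0 0 0 0 0" --pt "-0.05 0 0 0 0 0" --pt "0 0.05 0.02 0 0 0" --pt "0 0.05 0.02 0 0 0" --pt "0 0.05 0.02 0 0 0" --pt "0 0.05 0.02 0 0 0" --pt "0 0 0 0 0 0"

```text
t: 4.65
ee_pos: [396.0, 39.2, 238.7]
orientation: [2.14, 0.162, -2.142]
ft_force: [0.9, 0.8, 0.9]
width: 0.6
```

```bash
python3 - <<'E'
from g import *
to([447,260.5,190])
a=ctrl.get_image('side')['pixels'];b=ctrl.get_image('top')['pixels']
cv2.imwrite('pics/s3.png',np.hstack([cv2.resize(a[140:400,210:345],(312,600),interpolation=2),cv2.resize(b[170:280,140:230],(488,600),interpolation=2)]))
E
```

```text
4.65 [396.   39.2 238.7] F [0.9 0.8 0.9] w 0.6
R [[-0.001, 0.153, -0.988], [-0.002, -0.988, -0.153], [-1.0, 0.002, 0.001]]
tool shift m [ 0.0482 -0.2111 -0.0842]
```

View pics/s3.png

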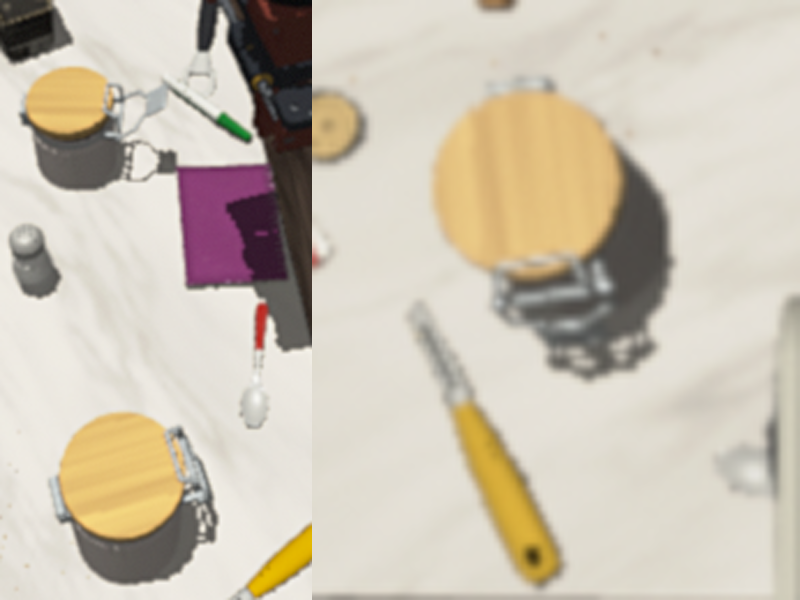

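Both halves show the tall jar's clasp hanging close to the jar (left about (200,490), right about (560,320)). The short jar's clasp still sticks out with its plate up at about (157,97), and the arm is clear.

```bash
python3 -c "
from workcell import ctrl
print(ctrl.close_job())"
```

```text
the job is handed in; nothing more can be done
None
```

The tall canister's clasp is snapped down, and I handed the job in at about 4.8 s. I found the tall jar and its thumb plate in the two camera views and pressed the plate down with the closed fingertips until it went over centre. Then I pulled back.

- **Tall clasp:** the press force rose to about 6.6 N, then fell to zero. The last pictures show the clasp hanging close against the jar. I judged this by eye; I did not measure the joint angle.
- **Short clasp:** it is still sticking out, open. The fingers never went near it.
- **Arm:** it is clear of everything, with the force reading at about 1 N (sensor noise).

No check failed. The fingertips drifted about 6 mm sideways while pressing, which did no harm.

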